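Shim the rocking gauge stand

TASK

The dial gauge stand rocks because its near left foot is short and hangs clear of the table. Slide the wooden wedge under that foot with your fingertips, without picking it up, until the wedge is snug but does not lift the stand, and then press down firmly on the corner of the base above that foot to show that it no longer rocks. Finish while still holding the corner down; leave the stand where it stands and the other things alone.

Things in the scene. Friction and masses are not known exactly. Their poses are not given: they have to be found in the camera images.
- stand: Dial gauge stand, loose, 4 kg: grey base 160 (x) x 220 (y) mm, underside 30, top 48 mm up, on round feet at x +-60, y +-90 mm. Column and dial (190 mm high) stand within y -115 to -35 mm. Origin: centre of the base at table height; x away from the robot at yaw 0, y left, z up. Level on three feet; some 5 N down on the corner over the short fourth foot tips it. Sideways it withstands over 10 N.
- short_foot (a point): Lowest point of the short foot (black rubber ball, 12 mm radius), at (-60, +90, +14) mm in the stand's frame: 14 mm above the table while the stand is level. The wedge goes under it from the stand's left (+y) side, moving towards the stand's -y.
- corner_top (a point): Point on the flat top of the base straight above the short foot, at (-60, +90, +48) mm in the stand's frame, 20 mm from both edges of the corner: press here with about 6 to 15 N. Free above.
- wood_wedge: Plain beech wedge 30 (x) x 100 (y) x 28 mm, 50 g, lying loose left of the short foot, thin end (4 mm high, y = -50) towards it, almost in line. Origin: centre of its underside, z up. The heel (y = +50) is a flat upright face, 28 mm high. Slides with under 1 N; snug when short_foot is at about y = -10 mm in its frame: the push then rises past 4 N; well beyond 10 N it shifts or lifts the stand. It stays put.
- v_block: Bystander: steel V-block 45 x 50 x 40 mm, loose, right of the stand. Origin: centre of its underside.
- nut_pot: Bystander: metal pot of nuts, 69 mm across, 52 mm high, loose, left of the stand towards the back. Origin: centre of its underside.
- brass_spacer: Bystander: flat stack of brass spacers, 23 x 63 x 11 mm, loose, in front of the stand. Origin: centre of its underside.
Not all that is in view belongs to the job. What is shaped like the wood_wedge but green is not meant.

How it is judged:
By the outcome, as a careful person would: the job done as asked, in the order asked, and still so for the second after the job is handed in, while the arm keeps its last pose, push and grip.
It also fails if it takes over 54 s, if anything falls off the work surface, if the arm or the gripper's body presses on something with over 40 N, if the wrist force passes 120 N, or if a joint passes its speed limit or range.

ROBOT

A 6-joint arm with a two-finger parallel gripper is mounted at the origin on a cart in front of the work surface, level with it; the furniture and walls round the work are solid. World frame = base frame: x ahead of the robot, y to its left, z up, the work surface at z = 0. Lengths are in mm, angles in rad, forces in N, time in s.
With the tool pointing down it reaches from about 350 to 975 mm from the base axis. Payload 7.1 kg.
Tool frame: the origin (TCP) lies midway between the tips of the shut fingers; the grasp point (between the pads) lies 19 mm behind it (ctrl.grasp_offset is the distance from the TCP to the grasp point, in mm); z points along the fingers, y is the line along which they close (so a half turn about z gives the same grasp; the last joint's range is limited). The gripper opens to 88 mm and grips with 3 to 60 N. Pads are 20 mm wide; open, the fingers measure 115 mm over their backs; the gripper's body (75 mm by 178 mm) begins 61 mm behind the grasp point.
Start: joints at [1.188, 0.423, 1.63, -0, 1.089, -0.019], TCP at [222.36, 584.09, 222.675] pointing down, gripper open.
Joint ranges: [-3, 3], [-0.9, 2.11], [0.09, 2.58], [-1.31, 4.45], [0.11, 2.69], [-2.54, 2.54]. Speed limits (rad/s): [2.39, 2.39, 3.01, 3.14, 3.14, 3.14].

INTERFACE

Orientations are given as a rotation vector (axis times angle).
In Python, from workcell import ctrl gives the robot as it stands. The module is installed in compiled form; this text tells all that it offers.
- The arm moves only by the tool servo_tool, never from a script. Its argument "rows" is a list of rows, each a list of 7 numbers: the turn, a rotation vector about the tool's x, y, z as a fraction of full scale, then the shift along the tool's x, y, z as a fraction of full scale, then the finger opening in mm, from 0 to 87.8. A call has 1 to 10 rows; each row is the pose to reach, as a shift and turn from the pose commanded when the call began, along the tool's axes at that moment; what a row does not reach only later rows make up. Full scale, the value 1, is 20 cm for a shift and 1.5 rad for a turn. A row lasts 1/8 s, in which the tool goes at most 62.5 mm and 10.7 degrees, less where a joint would pass 70% of its speed; a pose out of reach is approached as far as the arm can. A call with a number of a shift or a turn outside -1 to 1 is refused whole. A call with a gripper value outside its range is refused whole. The fingers move at their own pace and stop on an object; the grip force is fixed at half the most. Time passes only in rows, so rows that repeat a pose let the fingers close. It gives the time, the measured TCP pose, the force, the opening and the grip force at its end, in the units of the state.
- ctrl.get_obs(): the state, without advancing time (a new reading comes with each control period).
- ctrl.get_image(name): name is "side" or "top" or "wrist"; returns (picture, depth): 384x512x3 uint8, red, green, blue; 384x512 float32, mm along the optical axis (not along the pixel's ray), 0 where there is no reading.
- ctrl.camera_info(name): a dict with "intrinsics" (3x3 intrinsics, pixels), "R" (3x3) and "t" (3): a world point X has camera coordinates R X + t. Camera axes: x right, y down, z forward; pixel columns grow to the right and rows downward; lengths in mm; the calibration is good to about 2 mm. A picture is of the moment at which its call begins: read the wrist's pose just before it. camera_info takes no time and is no camera call; for the wrist camera it gives the pose at the moment of the call.
- ctrl.close_job(): hands the job in; it is judged then, once.
The state is a dict: "t": time; "qpos": joint angles; "qvel": joint speeds; "joint_torque": joint torques, N m; "ee_pos": TCP position; "orientation": TCP orientation; "ft_force": force on the tool from outside, world axes, zero at the start; "moment": the same for the moment, N m; "width": finger opening in mm; "grasp_force": force on a finger pad.
Only numpy, scipy, OpenCV 4.12 (cv2) and the standard library are available. Lean on these libraries where they do the work, as an engineer would, in place of code of your own. Each camera call takes 0.05 s, during which the arm holds its last target. There are 200 camera calls.

## Working session

There is one attempt and no reset: what is moved stays moved. The work goes in short steps, Python scripts to look and compute and a tool call to move; the robot and the scene stay as the last step left them, time stands still between calls to the robot, and variables do not carry over. Pictures are saved under pics/ and viewed, at most 10 in all, crops included, and the job is handed in when it is done.

Besides the shell and the picture viewer there is one more tool, called after "Request:" as name(argument=value, ...) on one line, values as JSON. servo_tool: Moves the arm, as the interface text tells. Its arguments: {"type":"object","properties":{"rows":{"type":"array","items":{"type":"array","items":{"type":"number"}}}},"required":["rows"]}

```bash
mkdir -p pics; cat > h.py <<'E'
import numpy as np, cv2
from workcell import ctrl
def grab(n):
    ci=ctrl.camera_info(n); im,d=ctrl.get_image(n)
    K=np.array(ci["intrinsics"]);R=np.array(ci["R"]);t=np.array(ci["t"])
    v,u=np.mgrid[:384,:512]
    P=np.stack([(u-K[0,2])/K[0,0]*d,(v-K[1,2])/K[1,1]*d,d],-1)
    W=(P-t)@R
    W[d==0]=np.nan
    return im,d,W,(K,R,t)
def ray(cam,u,v,z):
    K,R,t=cam; c=-R.T@t; r=R.T@np.linalg.inv(K)@np.array([u,v,1.]); return c+r*(z-c[2])/r[2]
E
python3 - <<'E'
from h import *
o=ctrl.get_obs();print(o["t"],o["ee_pos"],o["orientation"],o["ft_force"],o["width"])
for n in ("top","side"):
    im,d,W,c=grab(n); np.savez(n+"0.npz",im=im,W=W,d=d)
    cv2.imwrite(f"pics/{n}0.png",im[...,::-1]); print(n,c[1],-c[1].T@c[2])
E
```

```text
0.0 [222.16295855 583.58776234 221.90990107] [-5.68245592e-01 -3.08946948e+00  2.36428343e-03] [ 0.58785938 -0.36325496  0.03111466] 88.0310461053493
top [[-1.23799753e-02 -9.99923313e-01  3.23822122e-04]
 [-9.97130995e-01  1.23212171e-02 -7.46857789e-02]
 [ 7.46760616e-02 -1.24750117e-03 -9.97207065e-01]] [ 435.34390652   40.04032044 1222.49312212]
side [[ 0.99989086 -0.00121586 -0.01472374]
 [-0.01302885 -0.54243403 -0.83999736]
 [-0.00696534  0.84009752 -0.54239067]] [ 559.70028549 -703.17119345  521.94220485]
```

View pics/top0.png

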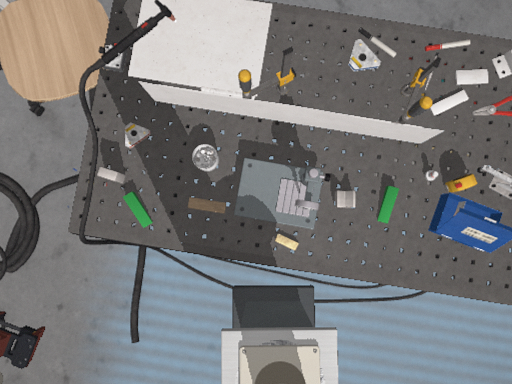

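View pics/side0.png

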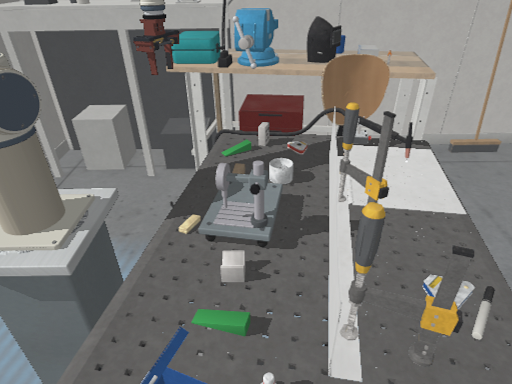

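The top view shows the brown wedge at about (207,205), the grey base around (278,193) with its near-left corner at about (236,216), the pot at (205,157) and the brass at (287,242). I'll measure the base and wedge next.

```bash
python3 - <<'E'
from h import *
z=np.load("top0.npz");im,W=z["im"],z["W"]
hsv=cv2.cvtColor(im,cv2.COLOR_RGB2HSV)
ci=ctrl.camera_info("top");cam=[np.array(ci[k]) for k in("intrinsics","R","t")]
print(cam[0][0,0])
for u,v in[(207,205),(192,203),(222,207),(250,195),(205,157),(287,242),(345,200),(150,230),(60,260)]: print(u,v,hsv[v,u],W[v,u].round())
# base
Z=W[...,2]
m=((Z>40)&(Z<56)).astype(np.uint8); m[:, :228]=0;m[:150]=0;m[235:]=0;m[:,335:]=0
n,l,s,c=cv2.connectedComponentsWithStats(m);i=1+s[1:,4].argmax();print(s[i])
pts=W[l==i][:,:2].astype(np.float32);r=cv2.minAreaRect(pts);print("base",r,cv2.boxPoints(r).round(1), np.median(W[l==i][:,2]))
m=((hsv[...,0]<22)&(hsv[...,1]>70)).astype(np.uint8);m[:190]=0;m[220:]=0;m[:,:180]=0;m[:,232:]=0
n,l,s,c=cv2.connectedComponentsWithStats(m);i=1+s[1:,4].argmax();print(s[i])
w=W[l==i];print(np.nanmin(w[:,2]),np.nanmax(w[:,2]))
r=cv2.minAreaRect(w[:,:2].astype(np.float32));print("wedge",r,cv2.boxPoints(r).round(1))
# height profile along y
for y0 in np.arange(w[:,1].min(),w[:,1].max(),10):
    k=(w[:,1]>=y0)&(w[:,1]<y0+10);print(int(y0),w[k].mean(0).round(1),k.sum())
E
```

```text
436.74217544450386
207 205 [ 14  78 117] [494. 193.  14.]
192 203 [ 14  75 119] [499. 233.  24.]
222 207 [ 13  78 117] [488. 153.   6.]
250 195 [95 15 99] [518.  73.  46.]
205 157 [150   4 145] [627. 198.  22.]
287 242 [ 20  83 221] [389. -27.  12.]
345 200 [  9  15 172] [ 503. -188.   21.]
150 230 [10 17 92] [427. 355.  -1.]
60 260 [  0   4 124] [ 290.  969. -793.]
[ 234  157   83   72 4020]
base ((524.2671508789062, -2.9175567626953125), (220.12588500976562, 160.1321563720703), 79.18669128417969) [[ 425.   -96. ]
 [ 582.3 -126. ]
 [ 623.6   90.2]
 [ 466.3  120.2]] 48.07873697912863
[188 197  38  16 363]
-2.323816727443341 32.040299035109946
wedge ((494.36322021484375, 193.65475463867188), (97.99752044677734, 28.14030647277832), 80.73428344726562) [[472.6 147.6]
 [500.4 143. ]
 [516.1 239.7]
 [488.4 244.3]]
144 [488.2 149.3   5.9] 33
154 [487.5 159.5   7.2] 37
164 [490.3 169.4  10.4] 33
174 [491.2 178.7  12.5] 36
184 [494.2 189.1  14.9] 41
194 [495.5 199.7  18.1] 39
204 [496.7 209.3  19.4] 32
214 [498.4 218.7  21.8] 40
224 [499.7 229.1  24.6] 41
234 [500.6 238.4  27. ] 31
```

Request:
servo_tool(rows=[[0, 0, 0.913, -0.93, -0.43, 0, 0], [0, 0, 0.913, -0.93, -0.43, 0, 0], [0, 0, 0.913, -0.93, -0.43, 0, 0], [0, 0, 0.913, -0.93, -0.43, 0, 0], [0, 0, 0.913, -0.93, -0.43, 0, 0], [0, 0, 0.913, -0.93, -0.43, 0, 0], [0, 0, 0.913, -0.93, -0.43, 0, 0], [0, 0, 0.913, -0.93, -0.43, 0, 0], [0, 0, 0.913, -0.93, -0.43, 0, 0], [0, 0, 0.913, -0.93, -0.43, 0, 0]])

```text
t: 1.35
ee_pos: [365.5, 437.4, 222.5]
orientation: [2.393, 2.035, -0.001]
ft_force: [0.2, -0.7, 0.1]
width: 0.5
grasp_force: 0.0
```

Request:
servo_tool(rows=[[0, 0, 0, -0.61, 0.82, 0.46, 0], [0, 0, 0, -0.61, 0.82, 0.46, 0], [0, 0, 0, -0.61, 0.82, 0.46, 0], [0, 0, 0, -0.61, 0.82, 0.46, 0], [0, 0, 0, -0.61, 0.82, 0.46, 0], [0, 0, 0, -0.61, 0.82, 0.46, 0]])

```text
t: 2.1
ee_pos: [507.4, 291.1, 130.9]
orientation: [-2.394, -2.034, -0.0]
ft_force: [0.0, 0.9, 1.0]
width: 1.0
grasp_force: 0.0
```

```bash
python3 - <<'E'
from h import *
o=ctrl.get_obs();print(o["t"],o["ee_pos"],o["orientation"],o["ft_force"],o["width"])
im,d,W,c=grab("wrist"); np.savez("w0.npz",im=im,W=W)
cv2.imwrite("pics/w0.png",im[...,::-1])
hsv=cv2.cvtColor(im,cv2.COLOR_RGB2HSV)
m=((hsv[...,0]>5)&(hsv[...,0]<22)&(hsv[...,1]>65)&(W[...,2]<32)&(W[...,2]>2)&(abs(W[...,0]-494)<50)&(abs(W[...,1]-194)<70)).astype(np.uint8)
m=cv2.morphologyEx(m,cv2.MORPH_OPEN,np.ones((3,3)))
w=W[m>0];print(len(w))
if len(w):
    r=cv2.minAreaRect(w[:,:2].astype(np.float32));print("wedge",r,cv2.boxPoints(r).round(1))
    ys=w[:,1];print(w[ys>np.percentile(ys,97)].mean(0),w[ys<np.percentile(ys,3)].mean(0))
E
```

```text
2.1 [507.42091293 291.08928404 130.93158226] [-2.39395472e+00 -2.03396041e+00 -1.65127358e-04] [0.04175469 0.93515484 1.01305278] 0.9650734163148148
18
wedge ((485.2904052734375, 149.20823669433594), (4.751200199127197, 5.972023010253906), 80.45382690429688) [[482.  147.4]
 [487.8 146.4]
 [488.6 151.1]
 [482.7 152. ]]
[485.0586999  151.52300211   6.24439069] [485.4905643  146.76560746   3.64175126]
```

View pics/w0.png

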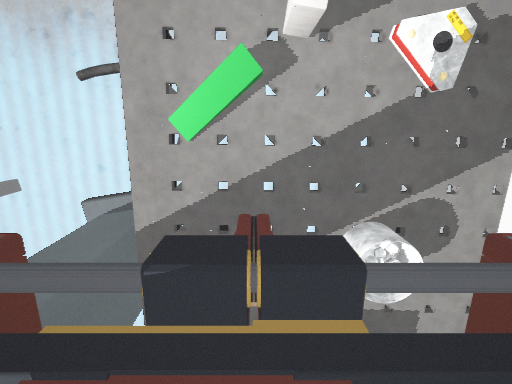

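The wrist camera faces away from the wedge: it sees the green decoy at (215,92) and the pot at (385,260). The top view measurement has to do. I'll descend behind the heel.

Request:
servo_tool(rows=[[0, 0, 0, 0, 0.015, 0.3, 0], [0, 0, 0, 0, 0.015, 0.6, 0], [0, 0, 0, 0, 0.015, 0.6, 0], [0, 0, 0, -0.05, 0.015, 0.6, 0], [0, 0, 0, -0.1, 0.015, 0.6, 0], [0, 0, 0, -0.14, 0.015, 0.6, 0], [0, 0, 0, -0.14, 0.015, 0.6, 0], [0, 0, 0, -0.14, 0.015, 0.6, 0]])

```text
t: 3.15
ee_pos: [506.6, 262.6, 11.3]
orientation: [2.395, 2.033, 0.002]
ft_force: [-0.3, 0.2, -0.4]
width: 0.8
grasp_force: 0.0
```

```bash
cat > look.py <<'E'
from h import *
import sys
o=ctrl.get_obs();print(o["t"],o["ee_pos"].round(1),o["ft_force"].round(2))
im,d,W,c=grab("top")
cv2.imwrite(f"pics/{sys.argv[1]}.png",cv2.resize(im[120:270,150:350,::-1],None,fx=4,fy=4,interpolation=cv2.INTER_NEAREST))
hsv=cv2.cvtColor(im,cv2.COLOR_RGB2HSV)
m=((hsv[...,0]>5)&(hsv[...,0]<22)&(hsv[...,1]>55)).astype(np.uint8);m[:190]=0;m[225:]=0;m[:,:180]=0;m[:,245:]=0
n,l,s,_=cv2.connectedComponentsWithStats(m);i=1+s[1:,4].argmax();print(s[i])
w=W[l==i];r=cv2.minAreaRect(w[:,:2].astype(np.float32));print("wedge",r,cv2.boxPoints(r).round(1))
Z=W[...,2];m=((Z>40)&(Z<56)).astype(np.uint8); m[:, :228]=0;m[:150]=0;m[235:]=0;m[:,335:]=0
n,l,s,_=cv2.connectedComponentsWithStats(m);i=1+s[1:,4].argmax()
r=cv2.minAreaRect(W[l==i][:,:2].astype(np.float32));print("base",r,cv2.boxPoints(r).round(1))
E
python3 look.py t1
```

```text
3.15 [506.6 262.6  11.3] [-0.26  0.18 -0.44]
[192 198  34  15 363]
wedge ((nan, nan), (0.0, 0.0), 0.0) [[nan nan]
 [nan nan]
 [nan nan]
 [nan nan]]
base ((524.4063720703125, -2.8179931640625), (220.27310180664062, 160.47276306152344), 79.24160766601562) [[ 425.   -96. ]
 [ 582.7 -126. ]
 [ 623.8   90.4]
 [ 466.1  120.4]]
```

View pics/t1.png

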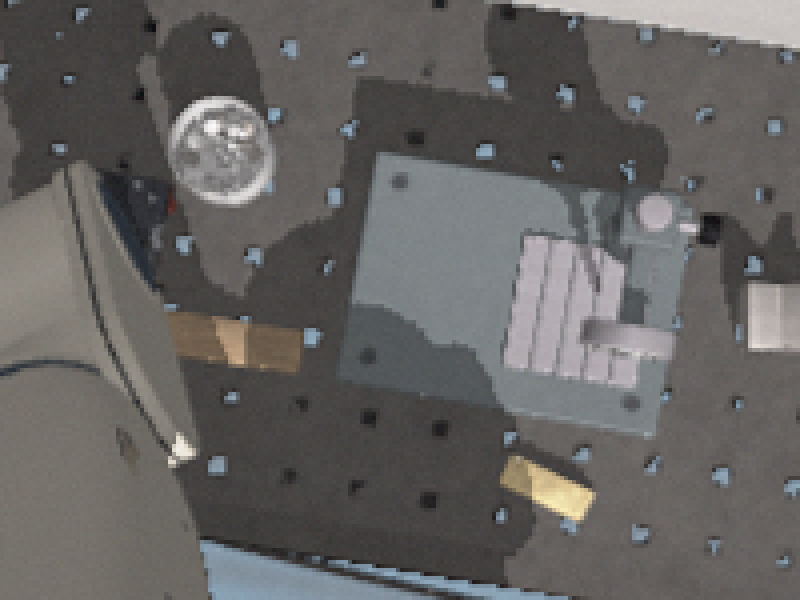

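The crop shows the wedge's thin end at (302,350), pointing at the corner foot mark at (367,355), with the arm behind the heel. Pushing now, tapering to slow.

Request:
servo_tool(rows=[[0, 0, 0, -0.04, 0, 0, 0], [0, 0, 0, -0.08, 0.001, 0, 0], [0, 0, 0, -0.12, 0.003, 0, 0], [0, 0, 0, -0.17, 0.005, 0, 0], [0, 0, 0, -0.22, 0.007, 0, 0], [0, 0, 0, -0.27, 0.009, 0, 0], [0, 0, 0, -0.32, 0.011, 0, 0], [0, 0, 0, -0.36, 0.012, 0, 0], [0, 0, 0, -0.38, 0.013, 0, 0], [0, 0, 0, -0.38, 0.013, 0, 0]])

```text
t: 4.45
ee_pos: [496.4, 186.9, 10.7]
orientation: [2.395, 2.033, -0.0]
ft_force: [-0.1, 0.0, 0.5]
width: 0.5
grasp_force: 0.0
```

```bash
python3 look.py t2
```

```text
4.45 [496.4 186.9  10.7] [-0.1   0.01  0.5 ]
[226 202   9  12  85]
wedge ((486.1724548339844, 128.5474853515625), (30.76176643371582, 23.051433563232422), 1.3895891904830933) [[470.5 139.7]
 [471.1 116.7]
 [501.8 117.4]
 [501.3 140.4]]
base ((524.4510498046875, -2.7779617309570312), (220.05458068847656, 160.43899536132812), 79.15213012695312) [[ 425.   -95.7]
 [ 582.5 -125.9]
 [ 623.9   90.2]
 [ 466.4  120.4]]
```

View pics/t2.png

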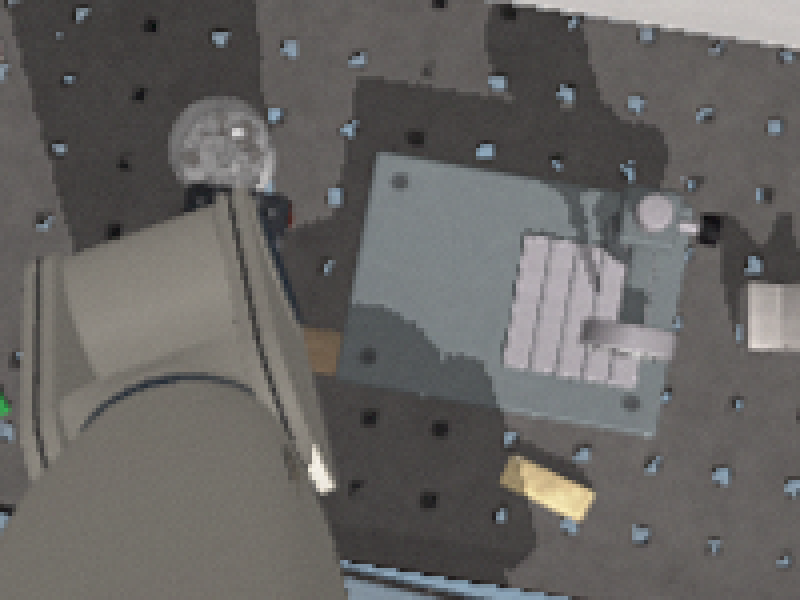

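The wedge, at (320,350), is entering under the base in line with the foot mark. The stand has not moved. Continuing slowly.

Request:
servo_tool(rows=[[0, 0, 0, -0.02, 0, 0, 0], [0, 0, 0, -0.04, 0.001, 0, 0], [0, 0, 0, -0.05, 0.001, 0, 0], [0, 0, 0, -0.06, 0.002, 0, 0], [0, 0, 0, -0.07, 0.002, 0, 0], [0, 0, 0, -0.07, 0.002, 0, 0]])

```text
t: 5.25
ee_pos: [494.4, 173.0, 10.6]
orientation: [-2.394, -2.034, 0.0]
ft_force: [-0.5, 0.5, -0.0]
width: 0.4
grasp_force: 0.0
```

Request:
servo_tool(rows=[[0, 0, 0, -0.007, 0, 0, 0], [0, 0, 0, -0.014, 0, 0, 0], [0, 0, 0, -0.02, 0, 0, 0], [0, 0, 0, -0.02, 0, 0, 0]])

```text
t: 5.75
ee_pos: [493.8, 169.1, 10.7]
orientation: [-2.394, -2.034, 0.0]
ft_force: [0.7, -1.1, 0.8]
width: 0.5
grasp_force: 0.0
```

Request:
servo_tool(rows=[[0, 0, 0, -0.003, 0, 0, 0], [0, 0, 0, -0.006, 0, 0, 0], [0, 0, 0, -0.008, 0, 0, 0], [0, 0, 0, -0.008, 0, 0, 0]])

```text
t: 6.25
ee_pos: [493.9, 168.0, 10.8]
orientation: [2.394, 2.034, 0.001]
ft_force: [1.0, 4.6, -0.7]
width: 0.7
grasp_force: 2.3
```

Request:
servo_tool(rows=[[0, 0, 0, -0.002, 0, 0, 0], [0, 0, 0, -0.003, 0, 0, 0], [0, 0, 0, -0.003, 0, 0, 0]])

```text
t: 6.62
ee_pos: [493.9, 167.5, 10.8]
orientation: [2.394, 2.034, 0.002]
ft_force: [1.3, 5.9, -1.2]
width: 0.7
grasp_force: 2.9
```

```bash
python3 look.py t3; python3 -c "
from h import *
im,d,W,c=grab('side');cv2.imwrite('pics/s1.png',cv2.resize(im[140:260,170:310,::-1],None,fx=5,fy=5))"
```

```text
6.625 [493.9 167.5  10.8] [ 1.35  5.95 -1.18]Traceback (most recent call last):
  File "look.py", line 8, in <module>
    n,l,s,_=cv2.connectedComponentsWithStats(m);i=1+s[1:,4].argmax();print(s[i])
                                                    ~~~~~~~~~~~~~~^^
ValueError: attempt to get argmax of an empty sequence
```

View pics/s1.png

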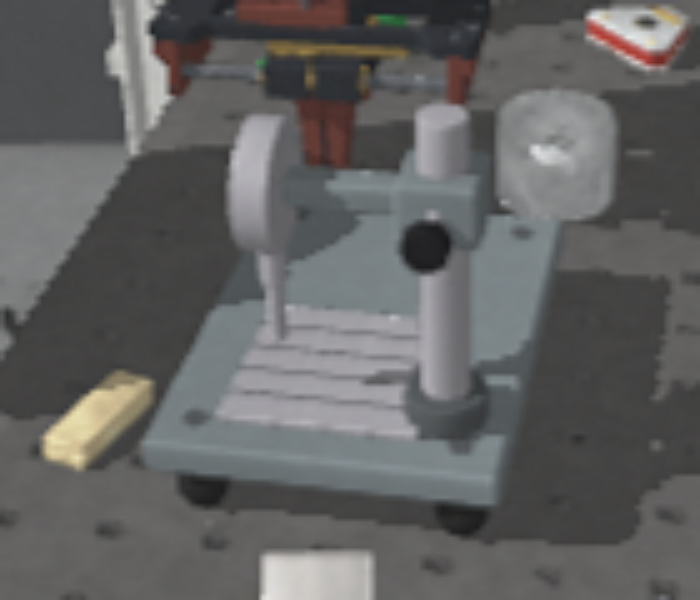

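The push is 6 N with the foot about 12 mm from the wedge centre, and the base has not moved. In the side crop the stand still sits level, with the fingers behind it at (325,140). Next I back off, lift and go over the corner.

Request:
servo_tool(rows=[[0, 0, 0, 0.04, 0, 0, 0], [0, 0, 0, 0.1, 0, 0, 0], [0, 0, 0, 0.1, 0, -0.2, 0], [0, 0, 0, 0.1, 0, -0.36, 0], [0, 0, 0, 0, 0, -0.36, 0], [0, 0, 0, -0.2, 0, -0.36, 0], [0, 0, 0, -0.35, 0, -0.36, 0], [0, 0, 0, -0.357, 0, -0.36, 0], [0, 0, 0, -0.357, 0, -0.3, 0], [0, 0, 0, -0.357, 0, -0.3, 0]])

```text
t: 7.98
ee_pos: [481.2, 97.1, 69.3]
orientation: [-2.393, -2.034, 0.003]
ft_force: [0.2, -0.4, 0.7]
width: 0.2
grasp_force: 0.0
```

```bash
python3 - <<'E'
from h import *
o=ctrl.get_obs();print(o["t"],o["ee_pos"].round(1),o["ft_force"].round(2))
im,d,W,c=grab("wrist");cv2.imwrite('pics/w1.png',im[...,::-1])
im,d,W,c=grab("top");Z=W[...,2];m=((Z>40)&(Z<56)).astype(np.uint8);m[:, :228]=0;m[:150]=0;m[235:]=0;m[:,335:]=0
n,l,s,_=cv2.connectedComponentsWithStats(m);i=1+s[1:,4].argmax()
r=cv2.minAreaRect(W[l==i][:,:2].astype(np.float32));print("base",r)
E
```

```text
7.975 [481.2  97.1  69.3] [ 0.18 -0.43  0.72]
base ((524.2595825195312, -2.9141616821289062), (220.0186767578125, 160.23143005371094), 79.2530288696289)
```

View pics/w1.png

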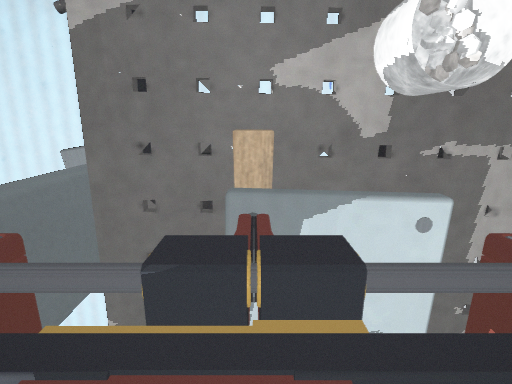

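The wrist picture shows the wedge straight, with its heel at (253,130), running under the base in line with the fingertips at (254,215). Pressing down.

Request:
servo_tool(rows=[[0, 0, 0, 0, 0.004, 0.05, 0], [0, 0, 0, 0, 0.004, 0.08, 0], [0, 0, 0, 0, 0.004, 0.095, 0], [0, 0, 0, 0, 0.004, 0.1, 0], [0, 0, 0, 0, 0.004, 0.1, 0]])

```text
t: 8.7
ee_pos: [482.8, 96.5, 50.7]
orientation: [2.394, 2.034, 0.0]
ft_force: [-0.5, -0.6, 0.4]
width: 0.4
grasp_force: 0.0
```

```bash
python3 - <<'E'
from h import *
o=ctrl.get_obs();print(o["ee_pos"].round(2),o["ft_force"].round(2))
im,d,W,c=grab("wrist")
hsv=cv2.cvtColor(im,cv2.COLOR_RGB2HSV)
m=((hsv[...,0]>8)&(hsv[...,0]<20)&(hsv[...,1]>70)&(W[...,2]>12)&(W[...,2]<34)&(abs(W[...,0]-490)<40)&(W[...,1]>110)&(W[...,1]<190))
w=W[m];f=np.array([482.3,96.8,0]);y=np.array([.161,.987,0])
print(len(w),w[:,2].max(),"heel dist from foot",np.percentile((w-f)@y,[1,90,98,99.5]))
E
```

```text
[482.79  96.48  50.7 ] [-0.52 -0.57  0.44]
1167 29.452846457783526 heel dist from foot [17.07584578 57.4594223  60.63450061 61.13998368]
```

Request:
servo_tool(rows=[[0, 0, 0, 0, 0, 0.006, 0], [0, 0, 0, 0, 0, 0.01, 0], [0, 0, 0, 0, 0, 0.013, 0], [0, 0, 0, 0, 0, 0.013, 0]])

```text
t: 9.25
ee_pos: [482.7, 96.5, 48.0]
orientation: [-2.394, -2.034, 0.0]
ft_force: [-0.3, -0.4, -0.9]
width: 0.8
grasp_force: 0.0
```

Request:
servo_tool(rows=[[0, 0, 0, 0, 0, 0.002, 0], [0, 0, 0, 0, 0, 0.004, 0], [0, 0, 0, 0, 0, 0.004, 0]])

```text
t: 9.62
ee_pos: [482.8, 96.5, 47.6]
orientation: [2.394, 2.034, 0.0]
ft_force: [-1.7, 0.4, 5.9]
width: 0.5
grasp_force: 2.9
```

Request:
servo_tool(rows=[[0, 0, 0, 0, 0, 0.001, 0], [0, 0, 0, 0, 0, 0.002, 0], [0, 0, 0, 0, 0, 0.002, 0], [0, 0, 0, 0, 0, 0.002, 0]])

```text
t: 10.12
ee_pos: [482.8, 96.5, 47.5]
orientation: [2.394, 2.034, 0.0]
ft_force: [-2.8, -0.8, 10.3]
width: 0.2
grasp_force: 5.0
```

Request:
servo_tool(rows=[[0, 0, 0, 0, 0, 0, 0], [0, 0, 0, 0, 0, 0, 0], [0, 0, 0, 0, 0, 0, 0], [0, 0, 0, 0, 0, 0, 0], [0, 0, 0, 0, 0, 0, 0], [0, 0, 0, 0, 0, 0, 0], [0, 0, 0, 0, 0, 0, 0], [0, 0, 0, 0, 0, 0, 0]])

```text
t: 11.12
ee_pos: [482.8, 96.5, 47.5]
orientation: [2.394, 2.034, 0.0]
ft_force: [-2.1, 1.8, 9.7]
width: 1.0
grasp_force: 5.0
```

```bash
python3 - <<'E'
from h import *
im,d,W,c=grab("top");Z=W[...,2];m=((Z>40)&(Z<56)).astype(np.uint8);m[:, :228]=0;m[:150]=0;m[235:]=0;m[:,335:]=0
n,l,s,_=cv2.connectedComponentsWithStats(m);i=1+s[1:,4].argmax()
print("base",cv2.minAreaRect(W[l==i][:,:2].astype(np.float32)))
o=ctrl.get_obs();print(o["t"],o["ee_pos"].round(2),o["ft_force"].round(2))
if 7<o["ft_force"][2]<14: print(ctrl.close_job())
E
```

```text
base ((524.3624877929688, -3.026153564453125), (219.8477783203125, 160.36549377441406), 79.18399810791016)
11.175 [482.81  96.53  47.55] [-2.38  0.34 10.03]
the job is handed in; nothing more can be done
None
```

I slid the wedge under the short foot until the push reached about 6 N (snug), then pressed the corner with about 10 N; it stayed firm, the stand did not shift, and I handed the job in at 11 s while still holding it down.

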